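Load the vibrating paint mixer

ROBOT

A 7-joint arm with a two-finger parallel gripper is mounted at the origin on the work surface. World frame = base frame: x ahead of the robot, y to its left, z up, the work surface at z = 0. Lengths are in mm, angles in rad, forces in N, time in s.
With the tool pointing down it reaches from about 400 to 850 mm from the base axis. Payload 4.5 kg.
Tool frame: the origin (TCP) lies on the centre line of the jaws, within the pads' length; the fingertips stand 22 mm ahead of it and the grasp point (between the pads) lies 3 mm ahead of it; z points along the fingers, y is the line along which they close (so a half turn about z gives the same grasp; the last joint's range is limited). The gripper opens to 85 mm and grips with 20 to 120 N. Pads are 22 mm wide; open, the fingers measure 114 mm over their backs; the gripper's body (76 mm by 85 mm) begins 54 mm behind the grasp point. The pads swing forward as they close: fully open they stand 13 mm farther back than shut.
Start: joints at [1.22, 0.689, -0.195, 1.565, 0.157, 0.902, -0.215], TCP at [234.638, -579.307, 253.317] pointing down, gripper open.
Joint ranges: [-3.01, 3.01], [-0.46, 2.08], [-1.47, 1.51], [0.13, 2.56], [-1, 4.14], [0.04, 2.09], [-2.66, 2.66]. Speed limits (rad/s): [2.57, 2.57, 3.14, 3.14, 3.14, 3.14, 3.14].

INTERFACE

Orientations are given as a unit quaternion [x, y, z, w].
In Python, from plant import * gives the robot as it stands.
- The arm moves only by the tool carry_out, never from a script. Its argument "rows" is a list of rows, each a list of 7 numbers: the shift along the tool's x, y, z in cm, then the turn, a rotation vector about the tool's x, y, z in units of 6 degrees (1.0 is 6 degrees), then the opening, from 0 (shut) to 1 (fully open). In form: [[tx, ty, tz, ax, ay, az, gripper], ...]. A call has exactly 10 rows; each row is the pose to reach, as a shift and turn from the pose commanded when the call began, along the tool's axes at that moment; what a row does not reach only later rows make up. A row lasts 1/8 s, in which the tool goes at most 62.5 mm and 10.7 degrees, less where a joint would pass 70% of its speed; a pose out of reach is approached as far as the arm can. A call with a gripper value outside its range is refused whole. The fingers move at their own pace and stop on an object; "newtons" is the grip in N (left out, the last holds). Time passes only in rows, so rows that repeat a pose let the fingers close, or fill a call up. It gives the time, the measured TCP pose, the force, the opening and the grip force at its end, in the units of the state.
- get_state(): the state, without advancing time (a new reading comes with each control period).
- read_camera(name): name is "scene" or "top" or "wrist"; returns a dict with "frame" (480x640x3 uint8, red, green, blue), "fx", "fy", "cx", "cy" (pixels), "extrinsics" (4x4, takes a point from camera to world coordinates). Camera axes: x right, y down, z forward; pixel columns grow to the right and rows downward; lengths in mm; the calibration is good to about 2 mm. A picture is of the moment at which its call begins. There is no depth.
- finish_job(): hands the job in; it is judged then, once.
Trained networks look in a picture, given as the dict that the camera call returned (one of the last four; its "shot" number tells which), for a name from the list of things; names that differ only in an ending like _2 or _b are one class to them, and where a whole thing is asked for, a point or a joint stands for the part that bears it (a point fixed in the world has none). Each returns a list of dicts, best first, with "p" (0 to 1); they miss things now and then, are a little off and sometimes report something else, mostly with a low value. They report only what shows in the picture. A call takes as long as a camera call. They do not tell look-alikes from the thing itself.
- search_frame(label, picture): "pixel" ([column, row] in pixels, amid what is visible of it).
The state is a dict: "time": time; "joint_pos": joint angles; "dq": joint speeds; "joint_efforts": joint torques, N m; "ee_pos": TCP position; "tcp_rot": TCP orientation; "force": force on the tool from outside, world axes, zero at the start; "torque": the same for the moment, N m; "grip_width": opening from 0.0 (shut) to 1.0 (fully open); "gripper_force": force on a finger pad.
Only numpy, scipy, OpenCV 4.12 (cv2) and the standard library are available. Lean on these libraries where they do the work, as an engineer would, in place of code of your own. Each camera call takes 0.05 s, during which the arm holds its last target. There are 200 camera calls.

TASK

Get the paints mixing: first turn the mixer's speed dial fully anticlockwise to off, then push the tilted platform down against its spring until it lies level and the catch holds it. Stand every paint jar that is on the table upright on the level platform, inside its rim, and only then turn the dial fully clockwise to full speed. Leave the cup, tiles, brush and other studio things where they are.

Things in the scene. Friction and masses are not known exactly. Their poses are not given: they have to be found in the camera images.
- platform (a joint): mixer platform angle, rad: 0 = level, 0.42 = free edge fully up (start). Hinged on the far (+x) edge, sprung upward. Pressing near the free edge takes 5 N at first, rising to about 12 N as it passes the catch; hard stop at -0.02. Pressed to 0 or below, a yellow spring catch snaps over the edge and holds it at about 0.01; released earlier it springs back up
- platform_middle (a point): middle of the platform's upper face, tilting with it; x towards the hinge, y along the hinge, z out of the face. Aluminium with a black mat, 200 x 240 mm inside a rim 14 mm high, 5 mm wide. When level it is 80 mm above the table. Hinge axis 105 mm from it along x, 5 mm below the face. The blue housing below is 230 x 260 mm, fixed
- platform_edge (a point): the best place to press: on the platform's upper face, 35 mm in from the middle of its free (robot-side) edge, 175 mm from the hinge axis; 80 mm above the table when level; axes as platform_middle. The catch stands just outside that edge, 80 mm along +y from its middle, rising to 105 mm above the table
- dial (a joint): speed dial angle, rad: 0 = fully anticlockwise = off (end stop), 2.4 = fully clockwise seen from above = full speed (end stop). It stays where it is left; turning takes about 0.05 N m
- dial_grip (a point): on the dial's vertical axis, 87 mm above the table, 7 mm below the top of the dial's bar grip; turns with the dial. The red bar, 53 mm long along this x axis, 14 mm wide, stands 30 mm above a round red disc (top 64 mm above the table) on a grey control box 100 x 100 x 50 mm, fixed, right of the mixer. Pinch the bar across y
- jar_red: red round paint jar with a white lid, diameter 56 mm, height 78 mm, 0.14 to 0.28 kg; origin at the centre of its underside, z up. Four to six of the six jars are present; they stand somewhere on the table left of the mixer
- jar_blue: blue round paint jar with a white lid, diameter 56 mm, height 78 mm, 0.14 to 0.28 kg; origin at the centre of its underside, z up. Four to six of the six jars are present; they stand somewhere on the table left of the mixer
- jar_green: green round paint jar with a white lid, diameter 56 mm, height 78 mm, 0.14 to 0.28 kg; origin at the centre of its underside, z up. Four to six of the six jars are present; they stand somewhere on the table left of the mixer
- jar_yellow: yellow round paint jar with a white lid, diameter 56 mm, height 78 mm, 0.14 to 0.28 kg; origin at the centre of its underside, z up. Four to six of the six jars are present; they stand somewhere on the table left of the mixer
- jar_orange: orange round paint jar with a white lid, diameter 56 mm, height 78 mm, 0.14 to 0.28 kg; origin at the centre of its underside, z up. Four to six of the six jars are present; they stand somewhere on the table left of the mixer
- jar_purple: purple round paint jar with a white lid, diameter 56 mm, height 78 mm, 0.14 to 0.28 kg; origin at the centre of its underside, z up. Four to six of the six jars are present; they stand somewhere on the table left of the mixer
- tiles: bystander: stack of square tiles 60 x 60 x 32 mm, origin under its centre, standing among the jars
- beaker: bystander: open white cup, rim diameter 68 mm, height 70 mm, origin under its centre, standing among the jars
- brush: bystander: brush 180 mm long lying on the table near the robot
- rake: bystander: wooden marbling comb 30 x 200 x 16 mm with steel pins, beyond the mixer and jars, origin under its centre
- dropper: bystander: blue dropper bottle, diameter 44 mm, height 100 mm, beyond the control box
- dropper2: bystander: red dropper bottle, diameter 44 mm, height 100 mm, beyond the control box
- bowl: bystander: steel bowl, diameter 100 mm, height 45 mm, beyond the mixer
Mind the look-alikes: they are no part of the job. What is shaped like the jar_orange but turquoise is not meant.

How it is judged:
By the outcome, as a careful person would: the job done as asked, in the order asked, and still so for the second after the job is handed in, with the robot touching nothing.
Of jar_red, jar_blue, jar_green, jar_yellow, jar_orange, jar_purple only 4 to 6 are there at a start; the rules pass over those that are not, and their reading is None.
At some moment in a run one of jar_red, jar_blue, jar_green, jar_yellow, jar_orange, jar_purple may be knocked a few centimetres aside while the robot is not near it.
It also fails if it takes over 210 s, if anything falls off the work surface, if the arm or the gripper's body presses on something with over 40 N, if the wrist force passes 120 N, or if a joint passes its speed limit or range.

## Working session

There is one attempt and no reset: what is moved stays moved. The work goes in short steps, Python scripts to look and compute and a tool call to move; the robot and the scene stay as the last step left them, time stands still between calls to the robot, and variables do not carry over. Pictures are saved under pics/ and viewed, at most 14 in all, crops included, and the job is handed in when it is done.

Besides the shell and the picture viewer there is one more tool, called by a JSON object that holds its "api" and its "payload", one argument or row to a line. carry_out: Moves the arm, as the interface text tells. Its arguments: {"type":"object","properties":{"rows":{"type":"array"},"newtons":{"type":"number"}},"required":["rows"]}

```bash
mkdir -p pics; ls; python3 - <<'E'
from plant import *
import cv2
for n in("top","scene"):
    p=read_camera(n); cv2.imwrite(f"pics/{n}0.png",p["frame"][:,:,::-1]); print(n,p["fx"],p["cx"],p["cy"],p["extrinsics"])
    for l in["platform_edge","platform_middle","dial_grip","jar_red","jar_blue","jar_green","jar_yellow","jar_orange","jar_purple","tiles","beaker"]:
        print(l,[([round(float(v)) for v in d["pixel"]],round(float(d["p"]),2)) for d in search_frame(l,p)][:3])
s=get_state();print(s)
E
```

```text
pics
top 519.9332247506641 321.0441048451812 235.84177782967672 [[ 1.14241325e-01 -9.71195099e-01  2.09114801e-01  2.42595671e+02]
 [-9.93452972e-01 -1.11752621e-01  2.37180033e-02 -4.50814196e+01]
 [ 3.34318674e-04 -2.10455297e-01 -9.77603425e-01  1.43394101e+03]
 [ 0.00000000e+00  0.00000000e+00  0.00000000e+00  1.00000000e+00]]
platform_edge [([380, 224], 0.57)]
platform_middle [([383, 221], 0.87)]
dial_grip [([457, 269], 0.86), ([235, 209], 0.19)]
jar_red [([191, 229], 0.75)]
jar_blue [([282, 276], 0.61)]
jar_green []
jar_yellow [([266, 178], 0.78)]
jar_orange [([229, 278], 0.88), ([156, 260], 0.77), ([192, 314], 0.75)]
jar_purple [([202, 198], 0.79), ([279, 275], 0.46)]
tiles [([288, 231], 0.73), ([190, 229], 0.35)]
beaker [([234, 208], 0.55)]
scene 606.2884998720127 321.0181821718823 234.75275540674207 [[-2.75452181e-01  6.88121407e-01 -6.71278649e-01  1.66968357e+03]
 [ 9.61132600e-01  1.83540967e-01 -2.06244609e-01  3.25539037e+02]
 [-1.87141983e-02 -7.01998321e-01 -7.11932677e-01  1.25671690e+03]
 [ 0.00000000e+00  0.00000000e+00  0.00000000e+00  1.00000000e+00]]
platform_ed
[... 476 characters left out ...]
2,  0.68908408, -0.19458402,  1.56530007,  0.15726211,
        0.90250733, -0.21509938]), 'dq': array([-1.03335215e-03, -1.22804349e-03,  1.31533108e-03,  2.66842477e-04,
        5.57814424e-05,  6.16920744e-04, -1.27179675e-03]), 'joint_efforts': array([-3.16576297e-04, -5.39552879e+01, -1.26745194e+00, -1.58883226e+01,
        9.82700090e-03,  1.28624921e-03,  5.00443412e-05]), 'ee_pos': array([ 234.63800242, -579.30468568,  253.32622581]), 'tcp_rot': array([9.81549561e-01, 1.91207892e-01, 2.13523168e-05, 3.53883768e-05]), 'force': array([ 0.11469607,  0.19179092, -0.11027409]), 'torque': array([-0.03543667, -0.08209035,  0.00813794]), 'gripper_force': 0.0, 'grip_width': 1.001541227609261}
```

View pics/top0.png

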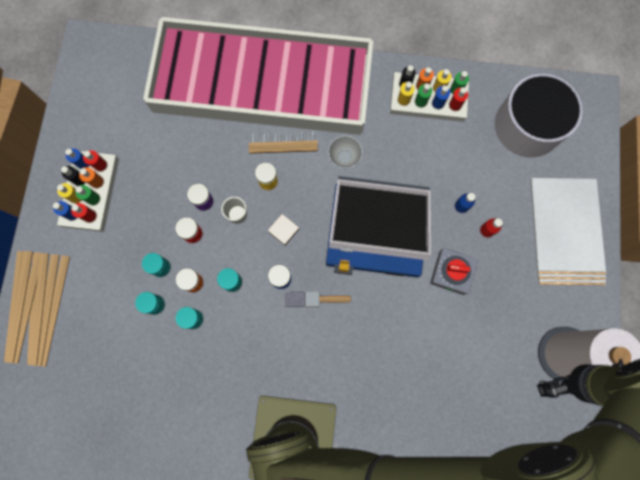

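View pics/scene0.png

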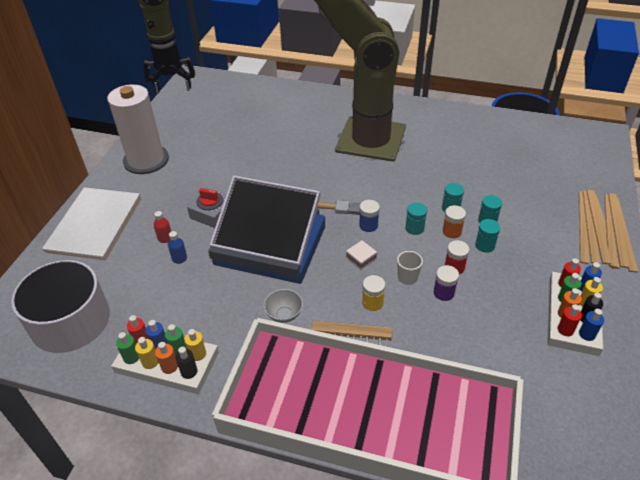

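```bash
cat > h.py <<'E'
from plant import *
import numpy as np, cv2
from scipy.spatial.transform import Rotation as R
def w2p(p,X):
    E=p["extrinsics"]; c=E[:3,:3].T@(np.array(X,float)-E[:3,3]); return np.array([p["cx"]+p["fx"]*c[0]/c[2],p["cy"]+p["fy"]*c[1]/c[2]])
def p2w(p,uv,z):
    E=p["extrinsics"]; d=E[:3,:3]@[(uv[0]-p["cx"])/p["fx"],(uv[1]-p["cy"])/p["fy"],1]; return E[:3,3]+d*(z-E[2,3])/d[2]
def down(yaw): # tool y axis at world angle yaw (deg), z down
    y=np.array([np.cos(np.radians(yaw)),np.sin(np.radians(yaw)),0]); z=np.array([0,0,-1.]); return R.from_matrix(np.c_[np.cross(y,z),y,z])
def toolyaw(s=None):
    s=s or get_state(); y=R.from_quat(s["tcp_rot"]).as_matrix()[:,1]; return np.degrees(np.arctan2(y[1],y[0]))
def rows(wps,s=None):
    """wps: (x,y,z,yaw,grip); prints row numbers relative to the present pose"""
    s=s or get_state(); R0=R.from_quat(s["tcp_rot"])
    for x,y,z,yaw,g in wps:
        t=R0.inv().apply(np.array([x,y,z])-s["ee_pos"])/10; q=(R0.inv()*down(yaw)).as_rotvec(degrees=True)/6
        print([round(float(v),2) for v in [*t,*q]]+[g])
def lids(p,names=None):
    """white lids in the top view -> world xy at z=78"""
    f=p["frame"].astype(int); m=((f.min(2)>165)&(f.max(2)-f.min(2)<45)).astype(np.uint8)
    n,l,st,c=cv2.connectedComponentsWithStats(m)
    return [(c[i].round(1).tolist(),int(st[i,4]),p2w(p,c[i],78)[:2].round(0).tolist()) for i in range(1,n) if 150<st[i,4]<900]
E
python3 - <<'E'
from h import *
p=read_camera("top")
for l in lids(p): print(l)
f=p["frame"].astype(int)
m=((f[:,:,0]>140)&(f[:,:,1]<90)&(f[:,:,2]<90)).astype(np.uint8); m[:,:430]=0;m[:,485:]=0;m[:240]=0;m[300:]=0
c=np.argwhere(m)[:,::-1].mean(0); print("dial",c,m.sum(),p2w(p,c,70))
for n,uv,z in[("edgeL",(328,250),0),("tealR",(229,279),39),("beak",(234,209),70),("tiles",(284,229),32),("brush",(318,299),5)]: print(n,p2w(p,uv,z).round())
b=cv2.resize(p["frame"][160:320,320:490],None,fx=4.5,fy=3.75*1.2*1,interpolation=cv2.INTER_CUBIC)[:600]
b=cv2.resize(p["frame"][170:300,320:490],None,fx=4.5,fy=4.5,interpolation=cv2.INTER_CUBIC)
cv2.imwrite("pics/crop1.png",b[:,:,::-1]); print(toolyaw())
E
```

```text
([423.1, 103.0], 787, [947.0, -255.0])
([94.4, 199.2], 851, [563.0, 609.0])
([264.9, 171.7], 325, [694.0, 161.0])
([197.0, 193.2], 330, [612.0, 336.0])
([236.3, 212.9], 180, [569.0, 222.0])
([282.7, 228.1], 488, [542.0, 92.0])
([185.2, 227.1], 347, [515.0, 352.0])
([278.5, 274.9], 375, [416.0, 87.0])
([185.8, 278.7], 374, [378.0, 327.0])
([569.4, 275.2], 167, [502.0, -672.0])
([571.7, 280.4], 170, [489.0, -678.0])
dial [457.59281437 269.38922156] 334 [ 485.43057342 -381.42455195   70.        ]
edgeL [511. -34.   0.]
tealR [394. 222.  39.]
beak [581. 231.  70.]
tiles [550.  93.  32.]
brush [371. -22.   5.]
-67.94931978703238
```

View pics/crop1.png

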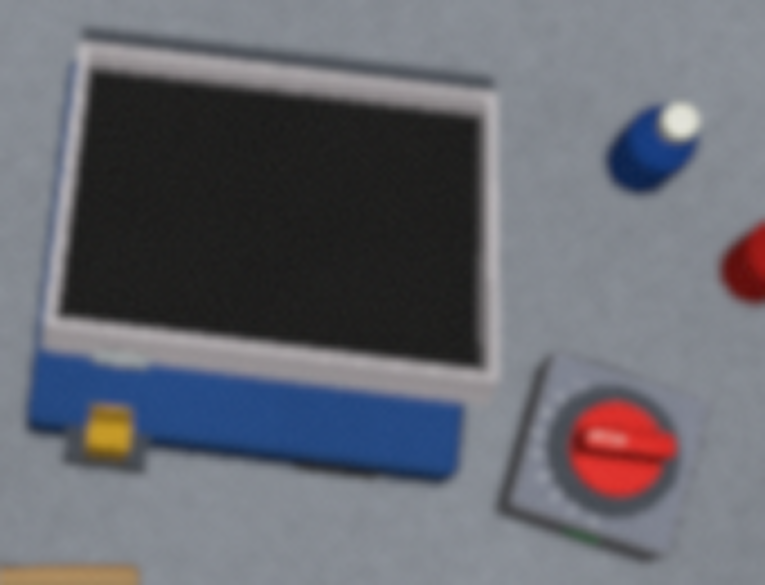

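```bash
python3 - <<'E'
from h import *
from scipy.optimize import least_squares
p=read_camera("top")
px=np.array([(92,70),(480,117),(62,318),(478,362)])/4.5+[320,170]
L=np.array([(100,120,0),(100,-120,0),(-100,120,14),(-100,-120,14)],float)
def W(L,x,y,a,th=.42): # x,y hinge axis point, z 75; a yaw
    X=L.copy(); u=X[:,0]-105; w=X[:,2]+5
    xx=u*np.cos(th)+w*np.sin(th); zz=75-u*np.sin(th)+w*np.cos(th)
    return np.c_[x+xx*np.cos(a)-X[:,1]*np.sin(a), y+xx*np.sin(a)+X[:,1]*np.cos(a), zz]
for th in (.42,.38):
  r=least_squares(lambda q:np.concatenate([w2p(p,P)-u for P,u in zip(W(L,*q,th),px)]),[650,-150,0])
  x,y,a=r.x; print(x,y,np.degrees(a),r.fun.round(1))
  print("edge",W(np.array([[-70,0,0.]]),x,y,a),"level",W(np.array([[-70,0,0.],[0,0,0]]),x,y,a,0))
print("dial",p2w(p,np.array((617,450))/4.5+[320,170],64))
# box corners on top z=50
for c in((552,355),(705,400),(655,558),(505,510)): print(p2w(p,np.array(c)/4.5+[320,170],50).round())
e=[p2w(p,np.array(c)/4.5+[320,170],94) for c in((580,437),(672,449))];print(e,np.degrees(np.arctan2(*(e[0]-e[1])[1::-1])))
E
```

```text
681.0829371751211 -164.58001831540335 -0.6034642231846141 [-1.4 -1.2  0.5 -1.1 -1.8 -0.1  2.7  2. ]
edge [[ 523.33992468 -162.91853844  150.92352399]] level [[ 506.09264366 -162.73687581   80.        ]
 [ 576.08876106 -163.47413281   80.        ]]
684.2023769028907 -164.8752362235468 -0.5423567436695094 [-1.2 -2.2  0.6 -2.1 -1.7  0.9  2.2  2.9]
edge [[ 526.45768211 -163.3819944   150.92352399]] level [[ 509.21021715 -163.21872655   80.        ]
 [ 579.20708105 -163.88133042   80.        ]]
dial [ 484.71504585 -381.7292784    64.        ]
[ 540. -343.   50.]
[ 523. -436.   50.]
[ 425. -411.   50.]
[ 444. -321.   50.]
[array([ 484.54891198, -352.64404713,   94.        ]), array([ 483.62761655, -405.893598  ,   94.        ])] 89.00879777387685
```

```bash
python3 - <<'E'
from h import *
rows([(484,-380,200,-180,.6),(484,-380,130,-180,.6)])
E
```

```text
[30.59, -9.11, 5.33, 0.0, -0.0, 18.68, 0.6]
[30.59, -9.11, 12.33, 0.0, -0.0, 18.68, 0.6]
```

{"api": "carry_out", "payload": {
  "rows": [
    [30.6,-9.1,5.3,0,0,18.7,0.6],
    [30.6,-9.1,5.3,0,0,18.7,0.6],
    [30.6,-9.1,5.3,0,0,18.7,0.6],
    [30.6,-9.1,5.3,0,0,18.7,0.6],
    [30.6,-9.1,5.3,0,0,18.7,0.6],
    [30.6,-9.1,5.3,0,0,18.7,0.6],
    [30.6,-9.1,5.3,0,0,18.7,0.6],
    [30.6,-9.1,5.3,0,0,18.7,0.6],
    [30.6,-9.1,5.3,0,0,18.7,0.6],
    [30.6,-9.1,5.3,0,0,18.7,0.6]
  ],
  "newtons": 30
}}

```text
time: 2.55
ee_pos: [484.4, -379.9, 200.4]
tcp_rot: [0.733, -0.68, 0.0, -0.0]
force: [0.4, 0.3, -0.4]
grip_width: 0.598
gripper_force: 0.0
```

```bash
python3 - <<'E'
from h import *
p=read_camera("wrist"); cv2.imwrite("pics/w1.png",p["frame"][:,:,::-1]); s=get_state(); print(s["ee_pos"],toolyaw(s),s["joint_pos"][6],s["torque"],s["force"])
print(w2p(p,(484,-381,64)),w2p(p,(484,-381,94)))
rows([(484,-380,130,-180,.6),(484,-380,92,-180,.6)])
E
```

```text
[ 484.55118007 -379.67261332  200.21872484] -175.98611945199582 -2.120915659216424 [-0.00135177 -0.00658232  0.01887839] [-0.1367948  -0.37001074 -0.52525529]
[318.33384542 229.96087488] [318.3257997  242.65141647]
[0.03, 0.06, 7.02, -0.0, 0.0, 0.67, 0.6]
[0.03, 0.06, 10.82, -0.0, 0.0, 0.67, 0.6]
```

View pics/w1.png

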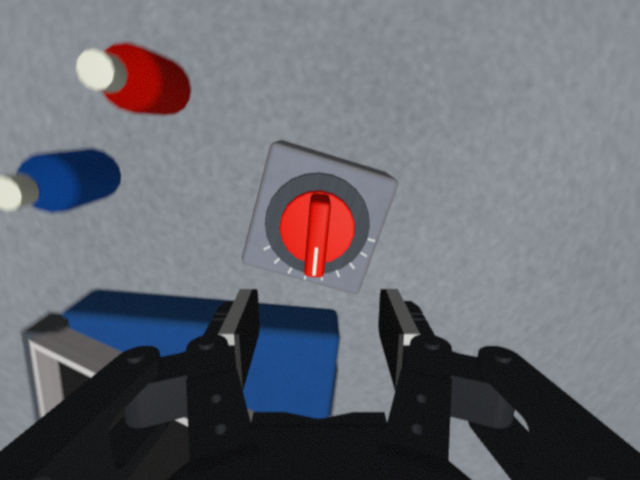

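{"api": "carry_out", "payload": {
  "rows": [
    [0,0,5,0,0,0.6,0.6],
    [0,0,9,0,0,0.6,0.6],
    [0,0,10.8,0,0,0.6,0.6],
    [0,0,10.8,0,0,0.6,0.6],
    [0,0,10.8,0,0,0.6,0.6],
    [0,0,10.8,0,0,0.6,0],
    [0,0,10.8,0,0,0.6,0],
    [0,0,10.8,0,0,0.6,0],
    [0,0,10.8,0,0,0.6,0],
    [0,0,10.8,0,0,0.6,0]
  ],
  "newtons": 30
}}

```text
time: 3.85
ee_pos: [485.7, -380.3, 93.5]
tcp_rot: [0.714, -0.701, 0.001, -0.001]
force: [2.5, 0.6, 5.9]
grip_width: 0.156
gripper_force: 33.8
```

{"api": "carry_out", "payload": {
  "rows": [
    [0,0,-0.3,0,0,-1.5,0],
    [0,0,-0.3,0,0,-3,0],
    [0,0,-0.3,0,0,-4.5,0],
    [0,0,-0.3,0,0,-6,0],
    [0,0,-0.3,0,0,-7.5,0],
    [0,0,-0.3,0,0,-9,0],
    [0,0,-0.3,0,0,-10.5,0],
    [0,0,-0.3,0,0,-12,0],
    [0,0,-0.3,0,0,-12.7,0],
    [0,0,-0.3,0,0,-12.7,0]
  ]
}}

```text
time: 5.1
ee_pos: [484.6, -381.3, 93.7]
tcp_rot: [0.994, -0.111, 0.001, 0.001]
force: [4.1, -2.9, -13.4]
grip_width: 0.154
gripper_force: 31.9
```

```bash
python3 - <<'E'
from h import *
s=get_state(); print(s["ee_pos"],toolyaw(s),s["torque"],s["force"],s["grip_width"],s["joint_pos"][6])
E
```

```text
[ 484.55870767 -381.27929071   93.71923034] -102.75320104808789 [-0.94633638 -0.93338651  0.07186537] [  4.07031843  -2.91006296 -13.41571869] 0.15374551551339546 -1.220458379984814
```

{"api": "carry_out", "payload": {
  "rows": [
    [0,0,0.15,0,0,-0.4,0],
    [0,0,0.15,0,0,-0.8,0],
    [0,0,0.15,0,0,-1.2,0],
    [0,0,0.15,0,0,-1.6,0],
    [0,0,0.15,0,0,-2,0],
    [0,0,0.15,0,0,-2,0],
    [0,0,0.15,0,0,-2,0],
    [0,0,0.15,0,0,-2,0],
    [0,0,0.15,0,0,-2,0],
    [0,0,0.15,0,0,-2,0]
  ]
}}

```text
time: 6.35
ee_pos: [484.2, -381.2, 94.0]
tcp_rot: [1.0, -0.011, 0.001, 0.0]
force: [4.9, -3.5, -5.8]
grip_width: 0.16
gripper_force: 125.8
```

```bash
python3 - <<'E'
from h import *
s=get_state(); print(s["ee_pos"],toolyaw(s),s["torque"],s["force"],s["grip_width"],s["joint_pos"][6])
p=read_camera("wrist"); cv2.imwrite("pics/w2.png",p["frame"][100:400,150:500,::-1])
E
```

```text
[ 484.19679152 -381.18496523   94.02452718] -91.25324384636305 [-0.69518044 -0.86129636 -3.59851956] [ 4.90603215 -3.53765932 -5.78708347] 0.1599560316386606 -1.0866712584258666
```

{"api": "carry_out", "payload": {
  "rows": [
    [0,0,0,0,0,2,0.5],
    [0,0,0,0,0,2,0.5],
    [0,0,0,0,0,2,0.5],
    [0,0,-6,0,0,2,0.5],
    [0,0,-12,0,0,2,0.5],
    [0,0,-16,0,0,2,0.5],
    [0,0,-16,0,0,2,0.5],
    [0,0,-16,0,0,2,0],
    [0,0,-16,0,0,2,0],
    [0,0,-16,0,0,2,0]
  ],
  "newtons": 30
}}

```text
time: 7.65
ee_pos: [483.6, -379.7, 252.6]
tcp_rot: [0.994, -0.111, -0.001, -0.001]
force: [-0.1, 0.2, 0.7]
grip_width: 0.0
gripper_force: 0.0
```

```bash
python3 - <<'E'
from h import *
s=get_state(); print(s["ee_pos"],toolyaw(s),s["torque"],s["force"],s["grip_width"],s["joint_pos"][6])
p=read_camera("wrist"); cv2.imwrite("pics/w3.png",p["frame"][:,:,::-1])
rows([(520,-163,220,-90,0),(520,-163,170,-90,0),(514,-163,130,-90,0),(507,-163,98,-90,0)])
E
```

```text
[ 483.5619478  -379.69493744  252.57299758] -102.7403253594032 [ 0.09666697  0.04166952 -0.00878161] [-0.09759591  0.18947806  0.6602044 ] 0.0004183149743574471 -1.210857649671261
[-1.24, -21.94, 3.3, -0.01, 0.02, -2.12, 0]
[-1.23, -21.94, 8.3, -0.01, 0.02, -2.12, 0]
[-1.81, -21.81, 12.3, -0.01, 0.02, -2.12, 0]
[-2.49, -21.65, 15.5, -0.01, 0.02, -2.12, 0]
```

View pics/w3.png

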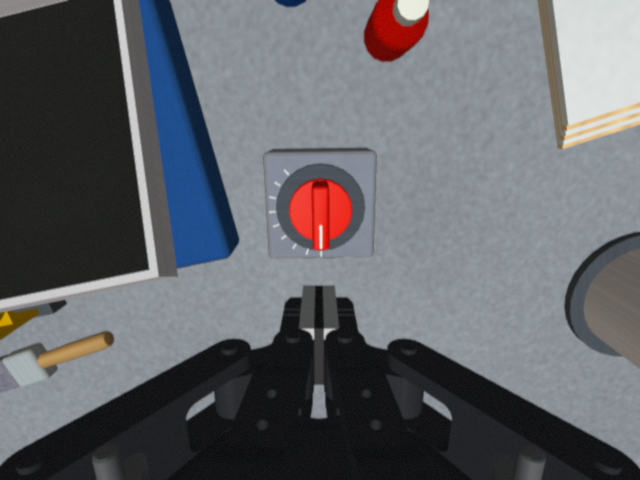

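{"api": "carry_out", "payload": {
  "rows": [
    [-1.2,-21.9,3.3,0,0,-2.1,0],
    [-1.2,-21.9,3.3,0,0,-2.1,0],
    [-1.2,-21.9,3.3,0,0,-2.1,0],
    [-1.2,-21.9,3.3,0,0,-2.1,0],
    [-1.2,-21.9,3.3,0,0,-2.1,0],
    [-1.2,-21.9,6.5,0,0,-2.1,0],
    [-1.2,-21.9,8.3,0,0,-2.1,0],
    [-1.5,-21.9,10.3,0,0,-2.1,0],
    [-1.8,-21.8,12.3,0,0,-2.1,0],
    [-2.1,-21.7,14,0,0,-2.1,0]
  ]
}}

```text
time: 8.95
ee_pos: [510.8, -165.4, 113.8]
tcp_rot: [1.0, -0.003, -0.0, 0.0]
force: [-0.9, 1.7, 15.5]
grip_width: -0.001
gripper_force: 7.7
```

```bash
python3 - <<'E'
from h import *
s=get_state(); print(s["ee_pos"],toolyaw(s),s["torque"],s["force"])
rows([(507,-163,105,-90,0),(507,-163,100,-90,0),(507,-163,96,-90,0)])
E
```

```text
[ 510.82155357 -165.40076156  113.78205065] -90.29040124687135 [ 0.47256513  0.49760945 -0.05132551] [-0.9310975   1.65355158 15.54983686]
[-0.38, -0.24, 0.88, 0.01, 0.01, -0.05, 0]
[-0.38, -0.24, 1.38, 0.01, 0.01, -0.05, 0]
[-0.38, -0.24, 1.78, 0.01, 0.01, -0.05, 0]
```

{"api": "carry_out", "payload": {
  "rows": [
    [-0.3,0,0.7,0,0,0,0],
    [-0.4,0,1.2,0,0,0,0],
    [-0.4,0,1.5,0,0,0,0],
    [-0.4,0,1.8,0,0,0,0],
    [-0.4,0,1.8,0,0,0,0],
    [-0.4,0,1.8,0,0,0,0],
    [-0.4,0,1.8,0,0,0,0],
    [-0.4,0,1.8,0,0,0,0],
    [-0.4,0,1.8,0,0,0,0],
    [-0.4,0,1.8,0,0,0,0]
  ]
}}

```text
time: 10.2
ee_pos: [509.8, -165.4, 98.2]
tcp_rot: [1.0, -0.002, 0.003, 0.001]
force: [-0.5, 2.5, 21.3]
grip_width: -0.002
gripper_force: 10.2
```

{"api": "carry_out", "payload": {
  "rows": [
    [0,0,-2,0,0,0,0],
    [0,0,-6,0,0,0,0],
    [0,0,-12,0,0,0,0],
    [0,0,-15,0,0,0,0],
    [-10,0,-15,0,0,0,0.9],
    [-12,0,-15,0,0,0,0.9],
    [-12,0,-15,0,0,0,0.9],
    [-12,0,-15,0,0,0,0.9],
    [-12,0,-15,0,0,0,0.9],
    [-12,0,-15,0,0,0,0.9]
  ]
}}

```text
time: 11.45
ee_pos: [388.8, -163.6, 245.7]
tcp_rot: [1.0, -0.001, 0.0, 0.0]
force: [-0.3, -0.0, -0.0]
grip_width: 0.903
gripper_force: 0.0
```

```bash
python3 - <<'E'
from h import *
s=get_state(); print(s["ee_pos"],toolyaw(s),s["joint_pos"][6])
p=read_camera("top")
for l in lids(p): print(l)
cv2.imwrite("pics/t2.png",p["frame"][:,:,::-1])
E
```

```text
[ 388.75614259 -163.62968012  245.71454738] -90.15914301572977 -1.3433756302963793
([423.4, 103.0], 865, [947.0, -255.0])
([264.9, 171.6], 338, [694.0, 161.0])
([197.0, 193.1], 353, [612.0, 336.0])
([234.5, 209.7], 291, [577.0, 228.0])
([282.7, 228.1], 511, [542.0, 92.0])
([185.3, 227.1], 366, [515.0, 352.0])
([278.4, 274.7], 390, [416.0, 87.0])
([185.7, 278.6], 389, [378.0, 327.0])
([571.9, 275.2], 198, [503.0, -678.0])
([572.9, 280.4], 203, [489.0, -681.0])
```

View pics/t2.png

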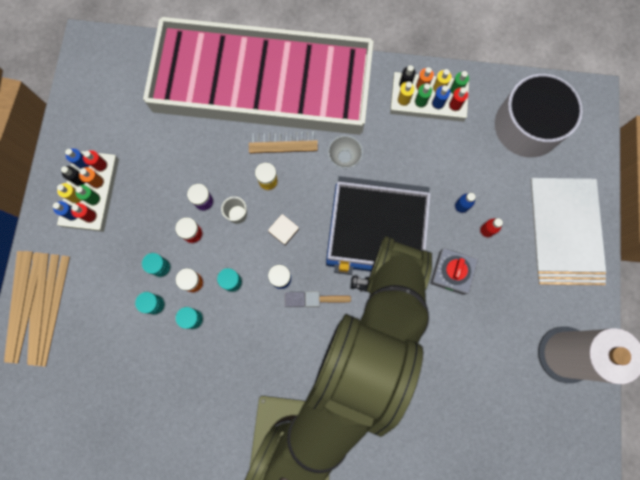

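```bash
python3 - <<'E'
from h import *
from scipy.optimize import least_squares
p=read_camera("top")
g=p["frame"].astype(int).max(2); 
for r in (200,215,230): print(r,g[r,322:345])
for r in (200,215,230): print(r,g[r,418:436])
for c in (350,370,390,410): print(c,g[175:200,c])
for c in (345,355): print(c,g[248:275,c])
rows([(416,87,160,0,.9)])
E
```

```text
200 [155 154 154 153 153 154 155 155 155 154 147 142 154 184 193 162 101  50
  35  35  37  34  32]
215 [151 151 151 151 151 151 152 152 148 141 152 182 194 164 105  52  34  35
  36  37  35  36  34]
230 [150 151 151 152 151 152 148 140 148 178 193 166 108  56  38  35  34  33
  34  34  35  34  35]
200 [ 36  35  36  35  34  36  45  75 121 169 192 186 165 155 154 154 152 151]
215 [ 34  35  35  34  38  57  93 135 175 195 185 164 156 154 154 152 152 151]
230 [ 34  33  36  39  64 107 151 181 189 172 155 151 151 150 151 152 153 153]
350 [155 143 120  98  87  87  94 122 166 181 159 123  88  55  39  37  36  36
  36  35  37  35  34  35  34]
370 [151 153 152 146 129 107  92  88  89 106 145 174 166 131  97  67  45  38
  35  37  36  36  35  36  35]
390 [155 154 154 152 152 149 139 118  97  90  89  96 128 168 180 155 121  87
  55  40  37  36  34  36  34]
410 [156 155 155 156 157 155 156 154 148 130 109  95  93  95 115 153 177 166
 131  97  67  44  37  37  36]
345 [ 34  35  35  35  36  36  35  37  55 111 166 182 169 151 147 162 187 204
 207 205 194 169 133 106  87  84 111]
355 [ 35  35  34  35  34  35  35  34  35  48  95 152 181 166 139 131 137 134
 123 101  84  97 127 145 152 146 124]
[2.7, -25.05, 8.56, 0.0, -0.0, -15.03, 0.9]
```

```bash
python3 - <<'E'
from h import *
p=read_camera("top")
for n,l in dict(L=[(335.8,200),(333.9,215),(332,230)],R=[(428.2,200),(427,215),(425.7,230)],F=[(350,183.9),(370,186.1),(390,188.8),(410,190.8)],N=[(345,259),(355,260)]).items(): print(n,[p2w(p,u,94)[:2].round(1).tolist() for u in l])
E
```

```text
L [[631.2, -40.6], [589.4, -40.1], [548.2, -39.5]]
R [[659.5, -286.2], [617.7, -286.0], [576.5, -285.5]]
F [[680.3, -73.7], [680.3, -127.8], [678.9, -182.0], [679.5, -235.8]]
N [[474.9, -81.8], [475.3, -108.0]]
```

{"api": "carry_out", "payload": {
  "rows": [
    [2.7,-25,6,0,0,-15,0.9],
    [2.7,-25,6,0,0,-15,0.9],
    [2.7,-25,6,0,0,-15,0.9],
    [2.7,-25,6,0,0,-15,0.9],
    [2.7,-25,6,0,0,-15,0.9],
    [2.7,-25,6,0,0,-15,0.9],
    [2.7,-25,6,0,0,-15,0.9],
    [2.7,-25,6,0,0,-15,0.9],
    [2.7,-25,6,0,0,-15,0.9],
    [2.7,-25,6,0,0,-15,0.9]
  ]
}}

```text
time: 12.85
ee_pos: [415.6, 86.5, 185.7]
tcp_rot: [0.709, 0.706, 0.0, -0.0]
force: [0.3, 0.1, 0.0]
grip_width: 0.903
gripper_force: 0.0
```

```bash
python3 - <<'E'
from h import *
s=get_state(); print(s["ee_pos"],toolyaw(s),s["joint_pos"][6])
p=read_camera("wrist"); cv2.imwrite("pics/w4.png",p["frame"][:,:,::-1])
f=p["frame"].astype(int); m=((f.min(2)>165)&(f.max(2)-f.min(2)<45)).astype(np.uint8)
n,l,st,c=cv2.connectedComponentsWithStats(m)
for i in range(1,n):
    if st[i,4]>1000: print(c[i],st[i],p2w(p,c[i],78))
E
```

```text
[415.59847303  86.52856435 185.67690105] -0.2341790867740092 -0.8834197936837875
[576.49423077  25.91442308] [ 554    0   86   56 1040] [559.43892091 213.06580701  78.        ]
[491.99223849 211.46233904] [ 439  160  108  102 5669] [526.72743645 107.16501906  78.        ]
[316.55267911 242.71362633] [ 276  204   82   78 4983] [413.80201339  86.41653027  78.        ]
```

View pics/w4.png

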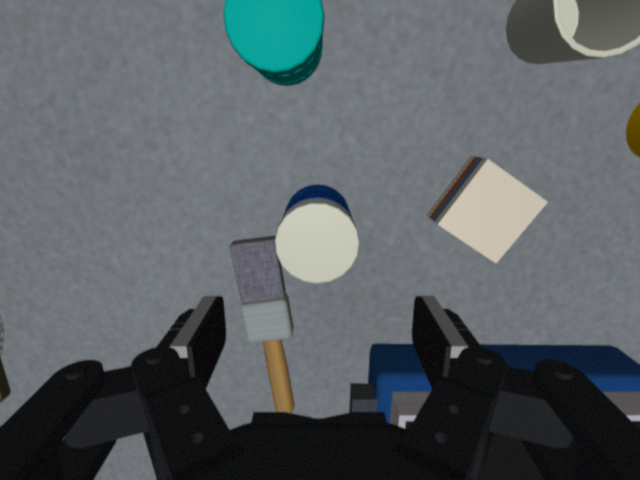

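{"api": "carry_out", "payload": {
  "rows": [
    [0,-0.1,5,0,0,0,0.9],
    [0,-0.1,10,0,0,0,0.9],
    [0,-0.1,13.5,0,0,0,0.9],
    [0,-0.1,13.5,0,0,0,0.9],
    [0,-0.1,13.5,0,0,0,0.4],
    [0,-0.1,13.5,0,0,0,0.4],
    [0,-0.1,13.5,0,0,0,0.4],
    [0,-0.1,13.5,0,0,0,0.4],
    [0,-0.1,10,0,0,0,0.4],
    [0,-0.1,5,0,0,0,0.4]
  ],
  "newtons": 40
}}

```text
time: 14.15
ee_pos: [418.9, 83.9, 108.6]
tcp_rot: [0.709, 0.705, -0.0, 0.007]
force: [1.2, -0.7, -2.0]
grip_width: 0.646
gripper_force: 43.4
```

```bash
python3 - <<'E'
from h import *
s=get_state(); print(s["ee_pos"],toolyaw(s),s["force"],s["grip_width"])
rows([(s["ee_pos"][0],s["ee_pos"][1],235,0,.4),(532,-163,235,0,.4),(532,-163,131,0,.4)])
E
```

```text
[418.9467886   83.94660228 108.62001278] -0.3180420107560404 [ 1.18799173 -0.70568089 -1.96743021] 0.6463161569943987
[-0.13, 0.12, -12.64, 0.09, 0.1, -0.05, 0.4]
[-24.76, 11.56, -12.28, 0.09, 0.1, -0.05, 0.4]
[-24.65, 11.46, -1.88, 0.09, 0.1, -0.05, 0.4]
```

{"api": "carry_out", "payload": {
  "rows": [
    [0,0,-6,0,0,0,0.4],
    [0,0,-9.9,0,0,0,0.4],
    [-5,4.1,-9.9,0,0,0,0.4],
    [-10,8.3,-9.9,0,0,0,0.4],
    [-15,12.4,-9.9,0,0,0,0.4],
    [-20,16.5,-9.9,0,0,0,0.4],
    [-25,20.7,-9.9,0,0,0,0.4],
    [-25,20.7,-5,0,0,0,0.4],
    [-25,20.7,-2,0,0,0,0.4],
    [-25,20.7,-2,0,0,0,0.4]
  ]
}}

```text
time: 15.4
ee_pos: [623.5, -168.8, 131.9]
tcp_rot: [0.71, 0.704, -0.001, 0.007]
force: [0.3, -0.7, -1.2]
grip_width: 0.645
gripper_force: 46.2
```

```bash
python3 - <<'E'
from h import *
s=get_state(); print(s["ee_pos"],toolyaw(s),s["force"],s["grip_width"])
rows([(622,-163,131,0,.4)])
E
```

```text
[ 623.46960283 -168.75482593  131.8503708 ] -0.4213028133414238 [ 0.27382658 -0.70831169 -1.22682875] 0.6451567638773926
[0.58, -0.15, 0.08, 0.07, 0.11, -0.07, 0.4]
```

{"api": "carry_out", "payload": {
  "rows": [
    [0.5,0,0,0,0,0,0.4],
    [0.5,0,0.1,0,0,0,0.4],
    [0.5,0,0.2,0,0,0,0.4],
    [0.5,0,0.2,0,0,0,0.8],
    [0.5,0,0.2,0,0,0,0.8],
    [0.5,0,0.2,0,0,0,0.8],
    [0.5,0,-4,0,0,0,0.8],
    [0.5,0,-9,0,0,0,0.8],
    [0.5,0,-9,0,0,0,0.8],
    [0.5,0,-9,0,0,0,0.8]
  ]
}}

```text
time: 16.65
ee_pos: [622.9, -162.0, 222.9]
tcp_rot: [0.709, 0.705, -0.0, 0.007]
force: [0.2, 0.5, -0.1]
grip_width: 0.799
gripper_force: 0.0
```

```bash
python3 - <<'E'
from h import *
s=get_state(); print(s["ee_pos"],toolyaw(s),s["force"],s["grip_width"],s["tcp_rot"])
p=read_camera("top")
for l in lids(p): print(l)
p=read_camera("wrist"); cv2.imwrite("pics/w5.png",p["frame"][:,:,::-1])
rows([(517,352,220,0,.8),(517,352,50,0,.8)])
E
```

```text
[ 622.90703712 -161.9684349   222.93369899] -0.3594312213853869 [ 0.15278089  0.4524087  -0.06254248] 0.7993867358776439 [ 7.09321117e-01  7.04849099e-01 -4.59391840e-05  7.16229016e-03]
([459.5, 7.2], 158, [1264.0, -339.0])
([542.1, 49.1], 173, [1154.0, -584.0])
([596.8, 64.1], 540, [1125.0, -741.0])
([542.8, 109.0], 360, [967.0, -591.0])
([264.8, 171.6], 357, [694.0, 162.0])
([197.0, 193.1], 364, [612.0, 336.0])
([341.4, 208.1], 162, [615.0, -58.0])
([234.4, 209.6], 318, [578.0, 228.0])
([282.8, 228.1], 526, [542.0, 92.0])
([185.3, 227.1], 379, [515.0, 352.0])
([185.6, 278.6], 400, [378.0, 328.0])
([574.0, 275.2], 220, [504.0, -684.0])
([573.9, 280.3], 224, [490.0, -684.0])
([312.1, 298.2], 154, [365.0, -8.0])
[51.33, -10.85, -0.41, 0.08, 0.09, -0.06, 0.8]
[51.5, -10.99, 16.59, 0.08, 0.09, -0.06, 0.8]
```

View pics/w5.png

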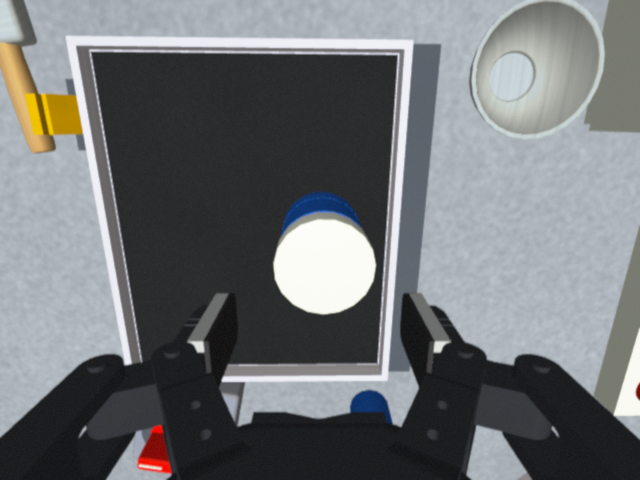

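{"api": "carry_out", "payload": {
  "rows": [
    [51.4,-10.8,0,0.1,0.1,0,0.85],
    [51.4,-10.8,0,0.1,0.1,0,0.85],
    [51.4,-10.8,0,0.1,0.1,0,0.85],
    [51.4,-10.8,0,0.1,0.1,0,0.85],
    [51.4,-10.8,0,0.1,0.1,0,0.85],
    [51.4,-10.8,0,0.1,0.1,0,0.85],
    [51.4,-10.8,0,0.1,0.1,0,0.85],
    [51.4,-10.8,0,0.1,0.1,0,0.85],
    [51.4,-10.8,0,0.1,0.1,0,0.85],
    [51.4,-10.8,5,0.1,0.1,0,0.85]
  ]
}}

```text
time: 18.0
ee_pos: [518.8, 358.5, 169.0]
tcp_rot: [0.708, 0.707, 0.005, -0.002]
force: [0.9, 0.2, -1.0]
grip_width: 0.845
gripper_force: 0.0
```

```bash
cat >> h.py <<'E'
def wl():
    s=get_state(); print(s["time"],s["ee_pos"].round(1),round(toolyaw(s),1),s["force"].round(1),s["grip_width"],s["joint_pos"][6])
    p=read_camera("wrist"); f=p["frame"].astype(int); m=((f.min(2)>165)&(f.max(2)-f.min(2)<45)).astype(np.uint8)
    n,l,st,c=cv2.connectedComponentsWithStats(m)
    for i in range(1,n):
        if st[i,4]>2000: print(c[i].round(),st[i],p2w(p,c[i],78).round(1))
    return p
E
python3 - <<'E'
from h import *
wl()
rows([(515,352,220,0,.85),(515,352,50,0,.85)])
E
```

```text
18.0 [518.8 358.5 169. ] -0.1 [ 0.9  0.2 -1. ] 0.84520360776428 -1.233980232300681
[309. 263.] [ 267  223   86   81 5437] [512.9 351.1  78. ]
[463. 283.] [ 419  247   83   77 4470] [610.  337.9  78. ]
[100. 300.] [  59  262   83   76 4825] [378.7 326.7  78. ]
[0.02, -0.13, -6.02, -0.06, 0.04, -0.03, 0.85]
[0.1, -0.02, 10.98, -0.06, 0.04, -0.03, 0.85]
```

{"api": "carry_out", "payload": {
  "rows": [
    [0,-0.2,5,0,0,0,0.85],
    [0,-0.2,10,0,0,0,0.85],
    [0,-0.2,11,0,0,0,0.85],
    [0,-0.2,11,0,0,0,0.4],
    [0,-0.2,11,0,0,0,0.4],
    [0,-0.2,11,0,0,0,0.4],
    [0,-0.2,6,0,0,0,0.4],
    [0,-0.2,0,0,0,0,0.4],
    [0,-0.2,-6.5,0,0,0,0.4],
    [0,-0.2,-7.5,0,0,0,0.4]
  ]
}}

```text
time: 19.3
ee_pos: [518.5, 354.8, 248.1]
tcp_rot: [0.709, 0.705, 0.005, -0.0]
force: [0.1, 0.8, -2.4]
grip_width: 0.648
gripper_force: 43.6
```

```bash
python3 - <<'E'
from h import *
s=get_state();print(s["ee_pos"])
read_camera("top")
s=get_state();print(s["ee_pos"],s["force"],s["grip_width"])
rows([(622,-83,235,0,.4),(622,-83,133,0,.4)])
E
```

```text
[518.53300252 354.75246846 248.0669291 ]
[518.26055824 353.94528479 247.04910318] [ 0.35114484  0.27454882 -0.91798623] 0.6487142527030361
[-43.63, 10.65, 1.02, 0.06, -0.05, -0.06, 0.4]
[-43.69, 10.58, 11.22, 0.06, -0.05, -0.06, 0.4]
```

{"api": "carry_out", "payload": {
  "rows": [
    [-43.6,10.6,1,0,0,0,0.4],
    [-43.6,10.6,1,0,0,0,0.4],
    [-43.6,10.6,1,0,0,0,0.4],
    [-43.6,10.6,1,0,0,0,0.4],
    [-43.6,10.6,1,0,0,0,0.4],
    [-43.6,10.6,1,0,0,0,0.4],
    [-43.6,10.6,1,0,0,0,0.4],
    [-43.6,10.6,1,0,0,0,0.4],
    [-43.6,10.6,6,0,0,0,0.4],
    [-43.6,10.6,8,0,0,0,0.4]
  ]
}}

```text
time: 20.6
ee_pos: [617.6, -84.2, 158.2]
tcp_rot: [0.709, 0.705, -0.002, -0.003]
force: [-0.0, -0.3, -2.1]
grip_width: 0.649
gripper_force: 43.7
```

```bash
python3 - <<'E'
from h import *
read_camera("wrist")
s=get_state();print(s["ee_pos"],s["force"],s["grip_width"])
rows([(622,-83,132,0,.4)])
E
```

```text
[617.0958142  -83.88984214 156.7097579 ] [-0.04962063 -0.12817438 -2.90736855] 0.6487138403420146
[0.09, 0.51, 2.47, -0.08, -0.01, -0.04, 0.4]
```

{"api": "carry_out", "payload": {
  "rows": [
    [0.1,0.3,1.5,0,0,0,0.4],
    [0.1,0.3,2.2,0,0,0,0.4],
    [0.1,0.3,2.5,0,0,0,0.4],
    [0.1,0.3,2.6,0,0,0,0.4],
    [0.1,0.3,2.6,0,0,0,0.8],
    [0.1,0.3,2.6,0,0,0,0.8],
    [0.1,0.3,2.6,0,0,0,0.8],
    [0.1,0.3,-3,0,0,0,0.8],
    [0.1,0.3,-7,0,0,0,0.8],
    [0.1,0.3,-7,0,0,0,0.8]
  ]
}}

```text
time: 21.9
ee_pos: [625.6, -82.6, 235.4]
tcp_rot: [0.709, 0.705, 0.003, 0.002]
force: [-0.2, -0.0, -0.8]
grip_width: 0.8
gripper_force: 0.0
```

```bash
python3 - <<'E'
from h import *
p=wl()
p=read_camera("top")
for l in lids(p):
    if 350<l[2][0]<750 and -300<l[2][1]<400: print(l)
rows([(612,336,225,0,.85),(612,336,50,0,.85)])
E
```

```text
21.9 [625.6 -82.6 235.4] -0.4 [-0.2 -0.  -0.8] 0.8001783027148873 -0.47582811618192883
[217.  15.] [ 165    0   91   46 2135] [558.7  63.1  78. ]
[627. 181.] [ 607   88   33  148 2036] [863.2 -50.5  78. ]
[490. 178.] [ 463  150   56   56 2097] [757.9 -47.7  78. ]
[254. 233.] [  99  169  297  243 5033] [574.5 -90.4  78. ]
[315. 261.] [ 268  216   95   90 6638] [ 623.  -114.2   78. ]
[625. 361.] [ 604  294   36  133 2002] [ 900.9 -212.7   78. ]
[319. 374.] [ 277  339   85   73 4876] [ 625.7 -223.9   78. ]
([264.9, 171.6], 348, [694.0, 161.0])
([197.0, 193.0], 358, [612.0, 336.0])
([234.5, 209.7], 310, [578.0, 228.0])
([282.7, 228.1], 520, [542.0, 92.0])
([185.6, 278.6], 396, [378.0, 327.0])
[41.94, -1.38, 0.68, 0.0, -0.0, -0.06, 0.85]
[41.93, -1.39, 18.18, 0.0, -0.0, -0.06, 0.85]
```

{"api": "carry_out", "payload": {
  "rows": [
    [41.9,-1.4,0.7,0,0,0,0.85],
    [41.9,-1.4,0.7,0,0,0,0.85],
    [41.9,-1.4,0.7,0,0,0,0.85],
    [41.9,-1.4,0.7,0,0,0,0.85],
    [41.9,-1.4,0.7,0,0,0,0.85],
    [41.9,-1.4,0.7,0,0,0,0.85],
    [41.9,-1.4,0.7,0,0,0,0.85],
    [41.9,-1.4,0.7,0,0,0,0.85],
    [41.9,-1.4,6,0,0,0,0.85],
    [41.9,-1.4,6,0,0,0,0.85]
  ]
}}

```text
time: 23.25
ee_pos: [609.8, 331.5, 166.6]
tcp_rot: [0.709, 0.705, -0.006, -0.0]
force: [-0.1, -0.9, 0.3]
grip_width: 0.852
gripper_force: 0.0
```

```bash
python3 - <<'E'
from h import *
p=wl(); wl()
rows([(610,337,220,0,.85),(610,337,50,0,.85)])
E
```

```text
23.25 [609.8 331.5 166.6] -0.4 [-0.1 -0.9  0.3] 0.851562175203159 -1.0447113789579552
[321. 245.] [ 277  203   90   85 5930] [610.2 335.2  78. ]
23.3 [611.2 333.2 169.7] -0.4 [0.  0.2 0.4] 0.847541305994198 -1.0444472223909855
[318. 247.] [ 275  205   88   84 5736] [610.2 335.3  78. ]
[0.23, -0.22, -4.81, -0.01, 0.0, -0.07, 0.85]
[0.23, -0.21, 12.19, -0.01, 0.0, -0.07, 0.85]
```

{"api": "carry_out", "payload": {
  "rows": [
    [0.1,-0.2,6,0,0,0,0.85],
    [0.1,-0.2,11,0,0,0,0.85],
    [0.1,-0.2,12.1,0,0,0,0.85],
    [0.1,-0.2,12.1,0,0,0,0.4],
    [0.1,-0.2,12.1,0,0,0,0.4],
    [0.1,-0.2,12.1,0,0,0,0.4],
    [0.1,-0.2,7,0,0,0,0.4],
    [0.1,-0.2,1,0,0,0,0.4],
    [0.1,-0.2,-5,0,0,0,0.4],
    [0.1,-0.2,-6.5,0,0,0,0.4]
  ]
}}

```text
time: 24.6
ee_pos: [611.5, 339.0, 243.3]
tcp_rot: [0.709, 0.705, 0.005, 0.0]
force: [0.3, 0.7, -2.5]
grip_width: 0.646
gripper_force: 43.8
```

```bash
python3 - <<'E'
from h import *
for i in range(2): read_camera("top")
s=get_state();print(s["ee_pos"],s["force"],s["grip_width"])
rows([(622,-243,235,0,.4),(622,-243,132,0,.4)])
E
```

```text
[610.60286594 337.48590178 239.62310037] [-1.75870236e-03 -1.40724220e-01 -2.28232379e+00] 0.64259658193252
[-58.04, 1.5, 0.29, 0.04, -0.03, -0.06, 0.4]
[-58.07, 1.46, 10.59, 0.04, -0.03, -0.06, 0.4]
```

{"api": "carry_out", "payload": {
  "rows": [
    [-58,1.3,-0.5,0,0,0,0.4],
    [-58,1.3,-0.5,0,0,0,0.4],
    [-58,1.3,-0.5,0,0,0,0.4],
    [-58,1.3,-0.5,0,0,0,0.4],
    [-58,1.3,-0.5,0,0,0,0.4],
    [-58,1.3,-0.5,0,0,0,0.4],
    [-58,1.3,-0.5,0,0,0,0.4],
    [-58,1.3,-0.5,0,0,0,0.4],
    [-58,1.3,-0.5,0,0,0,0.4],
    [-58,1.3,-0.5,0,0,0,0.4]
  ]
}}

```text
time: 25.95
ee_pos: [616.5, -250.7, 238.0]
tcp_rot: [0.712, 0.702, -0.003, -0.001]
force: [-0.3, -0.2, -4.1]
grip_width: 0.645
gripper_force: 44.0
```

```bash
python3 - <<'E'
from h import *
for i in range(2): read_camera("wrist")
s=get_state();print(s["ee_pos"],s["force"],s["grip_width"])
rows([(622,-243,132,0,.4)])
E
```

```text
[ 617.4212855  -246.79191535  238.71067784] [-0.33410989  0.42831669 -1.98801038] 0.6447459582817076
[0.38, 0.5, 10.67, -0.04, -0.0, -0.11, 0.4]
```

{"api": "carry_out", "payload": {
  "rows": [
    [0.3,0.4,5,0,0,0,0.4],
    [0.3,0.4,9,0,0,0,0.4],
    [0.3,0.4,10.2,0,0,0,0.4],
    [0.3,0.4,10.7,0,0,0,0.4],
    [0.3,0.4,10.8,0,0,0,0.4],
    [0.3,0.4,10.8,0,0,0,0.8],
    [0.3,0.4,10.8,0,0,0,0.8],
    [0.3,0.4,10.8,0,0,0,0.8],
    [0.3,0.4,5,0,0,0,0.8],
    [0.3,0.4,0,0,0,0,0.8]
  ]
}}

```text
time: 27.3
ee_pos: [623.5, -240.1, 243.3]
tcp_rot: [0.709, 0.705, 0.001, -0.0]
force: [0.6, -1.0, -0.2]
grip_width: 0.8
gripper_force: 0.0
```

```bash
python3 - <<'E'
from h import *
p=read_camera("top")
for l in lids(p):
    if 350<l[2][0]<750 and -300<l[2][1]<400: print(l, p2w(p,l[0],158).round())
p=read_camera("wrist"); cv2.imwrite("pics/w6.png",p["frame"][:,:,::-1])
s=get_state();print(s["ee_pos"],s["force"],s["grip_width"])
rows([(694,161,235,0,.85),(694,161,50,0,.85)])
E
```

```text
([264.7, 171.6], 357, [694.0, 162.0]) [667. 150. 158.]
([234.4, 209.6], 321, [578.0, 228.0]) [558. 212. 158.]
([282.8, 228.1], 524, [542.0, 92.0]) [524.  84. 158.]
([185.6, 278.7], 401, [378.0, 327.0]) [370. 305. 158.]
[ 627.19728898 -239.92271447  248.59219352] [ 0.04911558 -0.95645781  0.44622187] 0.7981185817113537
[40.14, 6.39, 1.41, 0.12, 0.01, -0.07, 0.85]
[40.15, 6.16, 19.91, 0.12, 0.01, -0.07, 0.85]
```

View pics/w6.png

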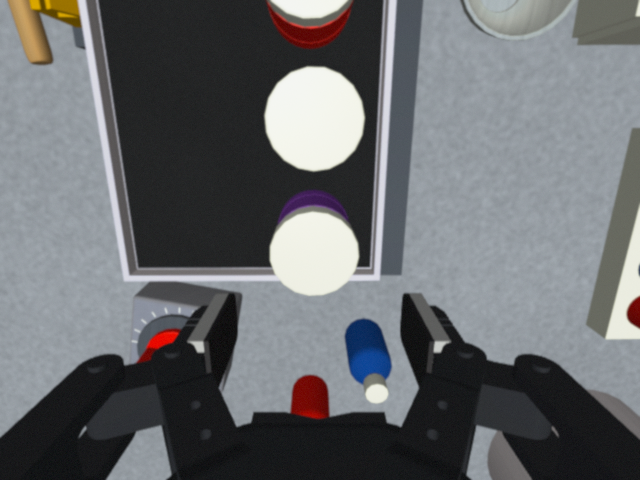

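{"api": "carry_out", "payload": {
  "rows": [
    [40.1,6.4,1.4,0,0,0,0.85],
    [40.1,6.4,1.4,0,0,0,0.85],
    [40.1,6.4,1.4,0,0,0,0.85],
    [40.1,6.4,1.4,0,0,0,0.85],
    [40.1,6.4,1.4,0,0,0,0.85],
    [40.1,6.4,1.4,0,0,0,0.85],
    [40.1,6.4,1.4,0,0,0,0.85],
    [40.1,6.4,1.4,0,0,0,0.85],
    [40.1,6.4,6,0,0,0,0.85],
    [40.1,6.4,8,0,0,0,0.85]
  ]
}}

```text
time: 28.65
ee_pos: [688.8, 157.3, 159.1]
tcp_rot: [0.71, 0.704, -0.002, -0.0]
force: [-0.6, 0.3, -1.1]
grip_width: 0.849
gripper_force: 0.0
```

```bash
python3 - <<'E'
from h import *
p=wl(); wl()
rows([(693,161,220,0,.85),(693,161,50,0,.85)])
E
```

```text
28.65 [688.8 157.3 159.1] -0.5 [-0.6  0.3 -1.1] 0.8493753092019452 -0.7741967596461922
[147. 122.] [  67   60  120  124 3610] [597.7 233.7  78. ]
[613. 262.] [ 579  120   61  265 3759] [861.7 152.9  78. ]
[324. 249.] [ 279  207   91   86 6180] [691.3 161.4  78. ]
[137. 310.] [  89  264  100   87 4985] [575.4 122.6  78. ]
28.7 [687.9 157.2 157. ] -0.4 [-1.1 -0.3 -1.4] 0.8521039194999718 -0.7744443146600862
[146. 121.] [  65   58  122  127 3733] [596.9 233.6  78. ]
[615. 278.] [ 583  147   57  242 3483] [862.1 143.4  78. ]
[326. 251.] [ 280  208   93   87 6353] [691.2 161.1  78. ]
[137. 311.] [  88  265  102   88 5045] [574.9 122.6  78. ]
[0.3, 0.42, -6.1, -0.05, 0.02, -0.07, 0.85]
[0.34, 0.5, 10.9, -0.05, 0.02, -0.07, 0.85]
```

{"api": "carry_out", "payload": {
  "rows": [
    [0.3,0.3,5,0,0,0,0.85],
    [0.3,0.3,10,0,0,0,0.85],
    [0.3,0.3,10.9,0,0,0,0.85],
    [0.3,0.3,10.9,0,0,0,0.4],
    [0.3,0.3,10.9,0,0,0,0.4],
    [0.3,0.3,10.9,0,0,0,0.4],
    [0.3,0.3,6,0,0,0,0.4],
    [0.3,0.3,0,0,0,0,0.4],
    [0.3,0.3,-6,0,0,0,0.4],
    [0.3,0.3,-8,0,0,0,0.4]
  ]
}}

```text
time: 30.0
ee_pos: [694.7, 164.7, 247.8]
tcp_rot: [0.709, 0.705, 0.005, 0.001]
force: [-0.1, -0.1, -2.4]
grip_width: 0.645
gripper_force: 43.7
```

```bash
python3 - <<'E'
from h import *
for i in range(2): read_camera("top")
s=get_state();print(s["ee_pos"],s["force"],s["grip_width"])
rows([(532,-243,235,0,.4),(532,-243,132,0,.4)])
E
```

```text
[694.01830677 164.00071954 245.16480549] [ 0.0428712   0.62624367 -3.08234326] 0.6470544733535896
[-40.81, -15.94, 0.82, 0.05, -0.02, -0.06, 0.4]
[-40.83, -16.0, 11.12, 0.05, -0.02, -0.06, 0.4]
```

{"api": "carry_out", "payload": {
  "rows": [
    [-40.7,-15.9,0.5,0,0,0,0.4],
    [-40.7,-15.9,0.5,0,0,0,0.4],
    [-40.7,-15.9,0.5,0,0,0,0.4],
    [-40.7,-15.9,0.5,0,0,0,0.4],
    [-40.7,-15.9,0.5,0,0,0,0.4],
    [-40.7,-15.9,0.5,0,0,0,0.4],
    [-40.7,-15.9,0.5,0,0,0,0.4],
    [-40.7,-15.9,0.5,0,0,0,0.4],
    [-40.7,-15.9,0.5,0,0,0,0.4],
    [-40.7,-15.9,4,0,0,0,0.4]
  ]
}}

```text
time: 31.35
ee_pos: [533.9, -240.6, 202.7]
tcp_rot: [0.708, 0.706, 0.003, 0.002]
force: [0.5, -0.4, -2.9]
grip_width: 0.648
gripper_force: 44.0
```

```bash
python3 - <<'E'
from h import *
for i in range(2): read_camera("wrist")
s=get_state();print(s["ee_pos"],s["force"],s["grip_width"])
rows([(532,-241,132,0,.4)])
E
```

```text
[ 529.1681393  -240.37327543  198.08113025] [-0.97252591 -0.04527229 -1.99879304] 0.6409192002679811
[-0.09, 0.33, 6.61, -0.07, -0.04, -0.02, 0.4]
```

{"api": "carry_out", "payload": {
  "rows": [
    [-0.1,0.2,3,0,0,0,0.4],
    [-0.1,0.2,5.5,0,0,0,0.4],
    [-0.1,0.2,6.4,0,0,0,0.4],
    [-0.1,0.2,6.7,0,0,0,0.4],
    [-0.1,0.2,6.7,0,0,0,0.4],
    [-0.1,0.2,6.7,0,0,0,0.8],
    [-0.1,0.2,6.7,0,0,0,0.8],
    [-0.1,0.2,6.7,0,0,0,0.8],
    [-0.1,0.2,1,0,0,0,0.8],
    [-0.1,0.2,-4,0,0,0,0.8]
  ]
}}

```text
time: 32.7
ee_pos: [533.5, -243.7, 242.9]
tcp_rot: [0.709, 0.705, 0.001, -0.0]
force: [1.2, -0.9, 0.4]
grip_width: 0.798
gripper_force: 0.0
```

```bash
python3 - <<'E'
from h import *
p=read_camera("top")
for l in lids(p):
    if 350<l[2][0]<750 and -300<l[2][1]<400: print(l, p2w(p,l[0],158).round())
s=get_state();print(s["ee_pos"],s["force"],s["grip_width"])
rows([(378,327,225,0,.85)])
E
```

```text
([353.1, 195.8], 413, [653.0, -86.0]) [629. -83. 158.]
([383.8, 199.1], 393, [653.0, -170.0]) [ 629. -162.  158.]
([411.5, 201.5], 233, [655.0, -244.0]) [ 631. -233.  158.]
([234.5, 209.7], 311, [578.0, 228.0]) [558. 212. 158.]
([282.7, 228.1], 520, [542.0, 92.0]) [524.  84. 158.]
([409.1, 238.0], 201, [554.0, -246.0]) [ 535. -234.  158.]
([185.6, 278.6], 397, [378.0, 327.0]) [370. 305. 158.]
[ 537.19273797 -243.66394295  249.76528757] [ 1.39044727 -0.25317377  3.75978892] 0.7993948624177318
[56.97, -16.3, 2.21, 0.11, 0.01, -0.06, 0.85]
```

{"api": "carry_out", "payload": {
  "rows": [
    [57,-16.2,1.5,0,0,0,0.85],
    [57,-16.2,1.5,0,0,0,0.85],
    [57,-16.2,1.5,0,0,0,0.85],
    [57,-16.2,1.5,0,0,0,0.85],
    [57,-16.2,1.5,0,0,0,0.85],
    [57,-16.2,1.5,0,0,0,0.85],
    [57,-16.2,1.5,0,0,0,0.85],
    [57,-16.2,1.5,0,0,0,0.85],
    [57,-16.2,1.5,0,0,0,0.85],
    [57,-16.2,3,0,0,0,0.85]
  ]
}}

```text
time: 34.0
ee_pos: [373.7, 332.4, 213.0]
tcp_rot: [0.708, 0.706, 0.003, -0.001]
force: [0.2, 0.3, 0.1]
grip_width: 0.847
gripper_force: 0.0
```

```bash
python3 - <<'E'
from h import *
read_camera("top");p=wl(); wl()
rows([(377,327,220,0,.85),(377,327,50,0,.85)])
E
```

```text
34.05 [371.8 334.9 211.3] 0.1 [-0.6  4.  -1.4] 0.848837272630031 -1.4583445895828553
[326. 245.] [ 290  210   73   71 4036] [376.5 325.7  78. ]
34.1 [372.7 331.6 211.5] 0.0 [-0.5 -1.5  0.3] 0.8461774509841361 -1.4548097142268046
[325. 240.] [ 288  205   74   71 4072] [376.7 325.5  78. ]
[-0.18, 0.31, -0.84, -0.01, -0.01, -0.02, 0.85]
[-0.2, 0.33, 16.16, -0.01, -0.01, -0.02, 0.85]
```

{"api": "carry_out", "payload": {
  "rows": [
    [-0.3,0.3,5,0,0,0,0.85],
    [-0.3,0.3,10,0,0,0,0.85],
    [-0.3,0.3,15,0,0,0,0.85],
    [-0.3,0.3,16.1,0,0,0,0.85],
    [-0.3,0.3,16.1,0,0,0,0.4],
    [-0.3,0.3,16.1,0,0,0,0.4],
    [-0.3,0.3,16.1,0,0,0,0.4],
    [-0.3,0.3,11,0,0,0,0.4],
    [-0.3,0.3,5,0,0,0,0.4],
    [-0.3,0.3,-1,0,0,0,0.4]
  ]
}}

```text
time: 35.4
ee_pos: [377.8, 323.7, 224.5]
tcp_rot: [0.709, 0.705, 0.0, -0.0]
force: [2.5, 0.1, -2.2]
grip_width: 0.644
gripper_force: 43.9
```

```bash
python3 - <<'E'
from h import *
for i in range(2): read_camera("top")
s=get_state();print(s["ee_pos"],s["force"],s["grip_width"])
rows([(532,-163,240,0,.4),(532,-163,132,0,.4)])
E
```

```text
[379.69081457 327.30604176 228.40102696] [ 0.5472647   1.72882174 -2.55222209] 0.6496324050744068
[-48.91, 15.57, -1.53, 0.08, -0.1, -0.06, 0.4]
[-49.02, 15.48, 9.27, 0.08, -0.1, -0.06, 0.4]
```

{"api": "carry_out", "payload": {
  "rows": [
    [-48.9,15.5,-2,0,0,0,0.4],
    [-48.9,15.5,-2,0,0,0,0.4],
    [-48.9,15.5,-2,0,0,0,0.4],
    [-48.9,15.5,-2,0,0,0,0.4],
    [-48.9,15.5,-2,0,0,0,0.4],
    [-48.9,15.5,-2,0,0,0,0.4],
    [-48.9,15.5,-2,0,0,0,0.4],
    [-48.9,15.5,-2,0,0,0,0.4],
    [-48.9,15.5,-2,0,0,0,0.4],
    [-48.9,15.5,2,0,0,0,0.4]
  ]
}}

```text
time: 36.75
ee_pos: [531.9, -167.4, 203.2]
tcp_rot: [0.711, 0.703, 0.002, 0.002]
force: [0.5, -0.4, -3.0]
grip_width: 0.644
gripper_force: 44.3
```

```bash
python3 - <<'E'
from h import *
for i in range(2): read_camera("wrist")
s=get_state();print(s["ee_pos"],s["force"],s["grip_width"])
rows([(532,-161,132,0,.4)])
E
```

```text
[ 526.36941625 -165.54209567  198.46538102] [-1.05073616 -0.22923039 -2.29792413] 0.6459235072388859
[0.45, 0.61, 6.64, -0.08, -0.02, -0.05, 0.4]
```

{"api": "carry_out", "payload": {
  "rows": [
    [0.4,0.5,3,0,0,0,0.4],
    [0.4,0.5,5.5,0,0,0,0.4],
    [0.4,0.5,6.4,0,0,0,0.4],
    [0.4,0.5,6.7,0,0,0,0.4],
    [0.4,0.5,6.7,0,0,0,0.4],
    [0.4,0.5,6.7,0,0,0,0.8],
    [0.4,0.5,6.7,0,0,0,0.8],
    [0.4,0.5,6.7,0,0,0,0.8],
    [0.4,0.5,1,0,0,0,0.8],
    [0.4,0.5,-4,0,0,0,0.8]
  ]
}}

```text
time: 38.1
ee_pos: [534.8, -161.5, 243.1]
tcp_rot: [0.709, 0.705, 0.001, -0.001]
force: [1.5, -0.9, 0.0]
grip_width: 0.796
gripper_force: 0.0
```

```bash
python3 - <<'E'
from h import *
s=get_state();print(s["ee_pos"],s["force"],s["grip_width"],s["joint_pos"][6])
read_camera("top");rows([(484,-381,210,77.3,.6)])
p=read_camera("scene"); cv2.imwrite("pics/s2.png",p["frame"][:,:,::-1])
E
```

```text
[ 534.80799378 -161.46354633  243.05773941] [ 1.52093636 -0.94173225  0.04157335] 0.7956878910733532 -0.3949334433772472
[-22.04, -5.35, 3.9, 0.09, 0.07, -12.94, 0.6]
```

View pics/s2.png

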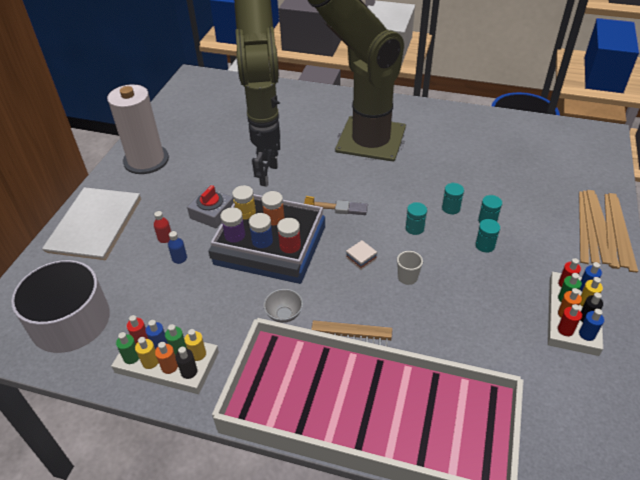

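{"api": "carry_out", "payload": {
  "rows": [
    [-22,-5.4,0,0,0,-12.9,0.6],
    [-22,-5.4,0,0,0,-12.9,0.6],
    [-22,-5.4,0,0,0,-12.9,0.6],
    [-22,-5.4,0,0,0,-12.9,0.6],
    [-22,-5.4,0,0,0,-12.9,0.6],
    [-22,-5.4,0,0,0,-12.9,0.6],
    [-22,-5.4,0,0,0,-12.9,0.6],
    [-22,-5.4,3,0,0,-12.9,0.6],
    [-22,-5.4,6,0,0,-12.9,0.6],
    [-22,-5.4,6,0,0,-12.9,0.6]
  ],
  "newtons": 30
}}

```text
time: 39.45
ee_pos: [477.7, -381.1, 178.9]
tcp_rot: [0.113, 0.994, 0.001, -0.002]
force: [-0.0, -0.6, 0.8]
grip_width: 0.601
gripper_force: 0.0
```

```bash
python3 - <<'E'
from h import *
read_camera("top");read_camera("top")
s=get_state();print(s["ee_pos"],s["force"],s["grip_width"],s["joint_pos"][6],toolyaw(s))
rows([(484.5,-380.5,130,77.3,.6),(484.5,-380.5,93,77.3,.6)])
E
```

```text
[ 479.91297875 -381.20249885  181.94846251] [0.28124518 0.82607773 0.40799779] 0.5995089873176979 1.1262111628015459 77.05054043528162
[-0.43, 0.16, 5.2, 0.01, 0.01, -0.04, 0.6]
[-0.43, 0.16, 8.9, 0.01, 0.01, -0.04, 0.6]
```

{"api": "carry_out", "payload": {
  "rows": [
    [-0.4,0.1,3,0,0,0,0.6],
    [-0.4,0.1,6,0,0,0,0.6],
    [-0.4,0.1,8,0,0,0,0.6],
    [-0.4,0.1,8.8,0,0,0,0.6],
    [-0.4,0.1,8.8,0,0,0,0.6],
    [-0.4,0.1,8.8,0,0,0,0],
    [-0.4,0.1,8.8,0,0,0,0],
    [-0.4,0.1,8.8,0,0,0,0],
    [-0.4,0.1,8.8,0,0,0,0],
    [-0.4,0.1,8.8,0,0,0,0]
  ]
}}

```text
time: 40.8
ee_pos: [484.2, -381.2, 94.4]
tcp_rot: [0.113, 0.994, 0.0, 0.001]
force: [-1.2, 0.9, 5.6]
grip_width: 0.155
gripper_force: 33.0
```

{"api": "carry_out", "payload": {
  "rows": [
    [0,0,0,0,0,1.7,0],
    [0,0,0,0,0,3.4,0],
    [0,0,0,0,0,5.1,0],
    [0,0,0,0,0,6.8,0],
    [0,0,0,0,0,8.5,0],
    [0,0,0,0,0,10.2,0],
    [0,0,0,0,0,11.9,0],
    [0,0,0,0,0,13.6,0],
    [0,0,0,0,0,15,0],
    [0,0,0,0,0,15,0]
  ]
}}

```text
time: 42.05
ee_pos: [486.1, -380.0, 94.4]
tcp_rot: [0.781, 0.624, 0.002, 0.001]
force: [3.6, 2.6, 4.2]
grip_width: 0.155
gripper_force: 32.6
```

```bash
python3 - <<'E'
from h import *
s=get_state();print(s["ee_pos"],s["force"],s["torque"],s["grip_width"],s["joint_pos"][6],toolyaw(s))
E
```

```text
[ 486.08822904 -379.96503858   94.42775366] [3.62049876 2.57742271 4.17674115] [ 0.54871375 -0.7566496  -0.05992862] 0.15509492141109216 -0.36422101712279603 -12.78117275471412
```

{"api": "carry_out", "payload": {
  "rows": [
    [0,0,0,0,0,1.5,0],
    [0,0,0,0,0,3,0],
    [0,0,0,0,0,4.5,0],
    [0,0,0,0,0,6,0],
    [0,0,0,0,0,7,0],
    [0,0,0,0,0,7.7,0],
    [0,0,0,0,0,8.2,0],
    [0,0,0,0,0,8.6,0],
    [0,0,0,0,0,8.6,0],
    [0,0,0,0,0,8.6,0]
  ]
}}

```text
time: 43.3
ee_pos: [487.2, -380.7, 94.5]
tcp_rot: [0.974, 0.226, 0.003, 0.001]
force: [4.7, 0.2, 3.2]
grip_width: 0.155
gripper_force: 61.1
```

```bash
python3 - <<'E'
from h import *
s=get_state();print(s["ee_pos"],s["force"],s["torque"],s["grip_width"],s["joint_pos"][6],toolyaw(s))
E
```

```text
[ 487.16468787 -380.67338664   94.52115794] [4.70079329 0.17500152 3.23586644] [ 0.05556546 -1.00829017  1.53813582] 0.15500621309326898 -1.0901107317121315 -63.92751814059816
```

{"api": "carry_out", "payload": {
  "rows": [
    [0,0,0,0,0,-0.4,0.5],
    [0,0,0,0,0,-0.5,0.5],
    [0,0,0,0,0,-0.5,0.5],
    [0,0,-5,0,0,-0.5,0.5],
    [0,0,-10,0,0,-0.5,0.5],
    [0,0,-16,0,0,-0.5,0.5],
    [0,0,-16,0,0,-0.5,0.5],
    [0,0,-16,0,0,-0.5,0.5],
    [0,0,-16,0,0,-0.5,0.5],
    [0,0,-16,0,0,-0.5,0.5]
  ]
}}

```text
time: 44.55
ee_pos: [483.0, -381.0, 252.1]
tcp_rot: [0.969, 0.246, -0.001, -0.001]
force: [0.0, 0.8, 0.0]
grip_width: 0.497
gripper_force: 0.0
```

```bash
python3 - <<'E'
from h import *
s=get_state();print(s["ee_pos"],s["force"],toolyaw(s))
p=read_camera("wrist"); q=read_camera("top")
cv2.imwrite("pics/f.png",np.hstack([cv2.resize(p["frame"],(400,300)),cv2.resize(q["frame"][150:390,140:460],(400,300))])[:,:,::-1])
E
```

```text
[ 483.01675149 -381.04075194  252.06874747] [0.04009522 0.75427146 0.01560683] -61.543539975046336
```

View pics/f.png

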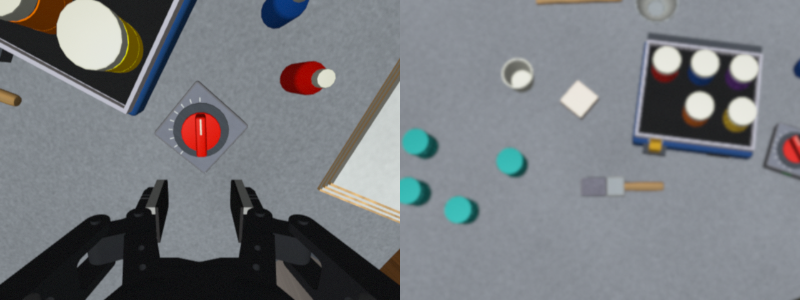

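```bash
python3 -c "
from plant import *
print(finish_job())"
```

```text
the job is handed in; nothing more can be done
None
```

I handed the job in: the dial was turned off, the platform was pressed level and held by the catch, all five jars found on the table (red, blue, purple, yellow, orange; no green) stand upright inside the rim, and the dial was then turned fully clockwise to its stop. The bystanders look unmoved in the last camera views, and the hand-in returned no verdict.

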